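Take the lens carrier out of its case and hold it level

TASK

Open the blue case's lid by lifting it until it rests back on its stop, then lift the lens carrier with the red post out of the case and keep it level all the while. Finish holding it still and level in the gripper over the open case, its underside 6 to 15 cm above the case's rim, touching nothing else: do not put it down or let go. Leave the brass ring in the case and everything on the bench where it is.

Things in the scene. Friction and masses are not known exactly. Their poses are not given: they have to be found in the camera images.
- case: blue storage case, an open box 160 (its x) x 300 (its y) x 85 tall with 5 mm walls and floor, bolted to the bench. Origin: centre of its underside; z up; its +x side, which faces away from the robot (turned up to 20 degrees), carries the lid's hinge. The rim is 85 mm above the bench.
- lid (a joint): hinge angle of the case's lid, rad: 0 closed, grows as it opens upward and away from the robot, 1.8 on its stop (leaning 13 degrees back past upright). The hinge is stiff: the lid stays where it is left; some 5 N at the handle move it. It may start a little ajar, up to 0.3.
- lid_hinge (a point): point on the hinge axis, at the middle of the case's far rim, at rim height. The hinge axis is the case's y. The axes turn with the lid (parallel to the case's when it is closed). The lid is a 160 x 300 x 8 mm blue panel that reaches 160 mm from here.
- lid_handle (a point): middle of the lid's steel bar handle: round bar about 10 mm thick and 100 mm long, along the case's y, standing about 35 mm off the lid's outer face (29 mm free beneath it) on an end post at each end. It lies 130 mm from the hinge axis along the lid and 43 mm above it, square to the lid. Axes turn with the lid.
- carrier: lens carrier on the case's floor: aluminium base 50 (x) x 140 (y) x 10 mm, black lens mounts 12 x 36 at y +50 and -50 mm (tops 55 mm above the underside), in the middle a red grip post 16 x 16 mm, top 68 mm above the underside. Origin: centre of the underside; z up. About 0.4 kg, balanced at the post. In the case's -y part, axes within 0.1 rad of the case's; post 55 mm or more from the walls.
- filter_ring: brass filter ring, 40 across, 12 tall, lying on the case's floor in its +y part; to be left there. Origin: centre of its underside.
- mirror_mount: black two-plate mirror mount, 50 x 55 x 67 tall, stands on the bench beside the case at its +y end; a bystander to be left alone. Origin: centre of its underside.
- prism_table: round dark steel prism table, 52 across, with a green glass cube on top, 64 tall, stands on the bench beside the case at its -y end; a bystander to be left alone. Origin: centre of its underside.
- slit_holder: slit holder: aluminium foot, thin post, black square plate, 114 tall; a bystander to be left alone. Origin: centre of its underside.
- lens_post: brass-ringed lens on a round dark foot, 60 across, 110 tall; a bystander to be left alone. Origin: centre of its underside.
- spirit_level: yellow spirit level, 20 x 90 x 22 tall, lying on the bench; a bystander to be left alone. Origin: centre of its underside.
- cleaner_jar: small closed jar, 56 across, 70 tall; a bystander to be left alone. Origin: centre of its underside.

How it is judged (in metres and radians):
On the way, in this order (a step that is already met when the one before it is completed fails the run):
1. the lid is lifted open and rests on its stop (value of joint lid above 1.66 rad), for 0.2 s.
2. the carrier is lifted clear of the case, above its rim (height (world z) of carrier above 0.14 m and contact force between carrier and case below 0.3 N), for 0.2 s.
At the end, for the whole second after the job is handed in: Lid over 1.66 rad; carrier underside 140-280 mm above the bench (rim 85), centre over the case (90 mm in its x, 150 in y), level within 0.12 rad, under 0.02 m/s and 0.15 rad/s, gripped, not touching case or lid; ring and bystanders within 30 mm of their start (all of step 2 and value of joint lid above 1.66 rad and height (world z) of carrier below 0.28 m and angle between carrier's own z axis and vertical below 0.12 rad and linear speed of carrier below 0.02 m/s and angular speed of carrier below 0.15 rad/s and contact force between the fingers and carrier above 1 N and x of carrier in the frame of case between -0.09 and 0.09 m and y of carrier in the frame of case between -0.15 and 0.15 m and distance of each of filter_ring, mirror_mount, prism_table, slit_holder, lens_post, spirit_level, cleaner_jar from where it was at the start of the episode below 0.03 m); the arm keeps its last pose, push and grip.
It fails at once if the carrier is tipped by more than 0.35 rad (angle between carrier's own z axis and vertical above 0.35 rad).
It fails at once if the filter ring or a bystander is moved by more than 30 mm (distance of any of filter_ring, mirror_mount, prism_table, slit_holder, lens_post, spirit_level, cleaner_jar from where it was at the start of the episode above 0.03 m).
It also fails if it takes over 56 s, if anything falls off the work surface, if the arm or the gripper's body presses on something with over 40 N, if the wrist force passes 120 N, or if a joint passes its speed limit or range.

ROBOT

A 7-joint arm with a two-finger parallel gripper is mounted at the origin on the work surface. World frame = base frame: x ahead of the robot, y to its left, z up, the work surface at z = 0. Lengths are in m, angles in degrees, forces in N, time in s.
With the tool pointing down it reaches from about 0.4 to 0.875 m from the base axis. Payload 19.3 kg.
Tool frame: the origin (TCP) lies on the centre line of the jaws, within the pads' length; the fingertips stand 11 mm ahead of it and the grasp point (between the pads) lies 8 mm behind it; y points along the fingers, x is the direction in which the jaws open and shut, and the axes are right-handed (so a half turn about y gives the same grasp; the last joint's range is limited). The gripper opens to 85 mm and grips with 20 to 120 N. Pads are 22 mm wide; open, the fingers measure 114 mm over their backs; the gripper's body (76 mm by 85 mm) begins 54 mm behind the grasp point. The pads swing forward as they close: fully open they stand 13 mm farther back than shut.
Start: joints at [72.009, 29.874, -2.08, 91.645, 1.215, 58.505, -6.463], TCP at [0.151, -0.607, 0.242] pointing down, gripper open.
Joint ranges: [-166.77, 166.77], [-17.47, 122.26], [-85.68, 81.53], [9.62, 139.38], [-72.42, 252.41], [9.2, 110.78], [-144.41, 144.41]. Speed limits (degrees/s): [108.29, 108.29, 136.94, 136.94, 172.46, 172.46, 172.46].

INTERFACE

Orientations are given as a 3x3 rotation matrix whose columns are the frame's x, y, z axes.
In Python, from station import manip gives the robot as it stands.
- The arm moves only by the tool move_arm, never from a script. Its argument "motion" is a list of rows, each an object of numbers: "ax", "ay", "az": the turn, a rotation vector about the world's x, y, z in rad; "dx", "dy", "dz": the shift along the world's x, y, z in cm; "claw": the finger opening in cm, from 0 to 8.54. In form: [{"ax": .., "ay": .., "az": .., "dx": .., "dy": .., "dz": .., "claw": ..}, ...]. A call has exactly 10 rows; each row shifts and turns the commanded pose from where the row before left it; what a row does not reach is not made up. A row lasts 1/12 s, in which the tool goes at most 41.7 mm and 7.16 degrees, less where a joint would pass 70% of its speed; a pose out of reach is approached as far as the arm can. A call with a gripper value outside its range is refused whole. The fingers move at their own pace and stop on an object; "squeeze" is the grip in N (left out, the last holds). Time passes only in rows, so rows that do not move let the fingers close, or fill a call up. It gives the time, the measured TCP pose, the force and the opening at its end, in the units of the state.
- manip.state(): the state, without advancing time (a new reading comes with each control period).
- manip.snapshot(name): name is "side" or "top"; returns a dict with "img" (480x640x3 uint8, blue, green, red), "fx", "fy", "cx", "cy" (pixels), "k1" (the pictures are not rectified: a ray, as slopes to the right and down, at radius r is drawn at 1 + k1 r^2 times it, then the intrinsics apply), "rvec" (rotation vector, rad) and "tvec" (3), from world to camera coordinates, as OpenCV has them. Camera axes: x right, y down, z forward; pixel columns grow to the right and rows downward; lengths in m; the calibration is good to about 2 mm. A picture is of the moment at which its call begins. There is no depth.
- manip.sign_off(): hands the job in, once; it reports no verdict.
The state is a dict: "clock": time; "qpos": joint angles; "joint_vel": joint speeds; "joint_efforts": joint torques, N m; "position": TCP position; "tool_rot": TCP orientation; "wrist_force": force on the tool from outside, world axes, zero at the start; "wrist_torque": the same for the moment, N m; "opening": finger opening in m.
Only numpy, scipy, OpenCV 4.12 (cv2) and the standard library are available. Lean on these libraries where they do the work, as an engineer would, in place of code of your own. Each camera call takes 0.05 s, during which the arm holds its last target. There are 200 camera calls.

## Working session

There is one attempt and no reset: what is moved stays moved. The work goes in short steps, Python scripts to look and compute and a tool call to move; the robot and the scene stay as the last step left them, time stands still between calls to the robot, and variables do not carry over. Pictures are saved under pics/ and viewed, about 8 in all and at most 12, crops included, and the job is handed in when it is done.

Besides the shell and the picture viewer there is one more tool, called as name(argument=value, ...), one argument or row to a line, values as JSON. move_arm: Moves the arm, as the interface text tells. Its arguments: {"type":"object","properties":{"motion":{"type":"array"},"squeeze":{"type":"number"}},"required":["motion"]}

```bash
mkdir -p pics; cat > h.py <<'E'
import numpy as np, cv2
from station import manip
def snap(n,f=None):
    s=manip.snapshot(n)
    if f: cv2.imwrite('pics/'+f,s['img'])
    s['K']=np.array([[s['fx'],0,s['cx']],[0,s['fy'],s['cy']],[0,0,1.]]); s['D']=np.array([s['k1'],0,0,0.])
    s['R']=cv2.Rodrigues(np.array(s['rvec'],float))[0]; s['t']=np.array(s['tvec'],float).ravel()
    return s
def ray(s,uv):
    p=cv2.undistortPoints(np.array(uv,float).reshape(-1,1,2),s['K'],s['D']).reshape(-1,2)
    d=np.c_[p,np.ones(len(p))]@s['R']; return -s['R'].T@s['t'],d
def onz(s,uv,z):
    c,d=ray(s,uv); return c+d*((z-c[2])/d[:,2])[:,None]
def proj(s,P):
    return cv2.projectPoints(np.array(P,float).reshape(-1,1,3),np.array(s['rvec'],float),s['t'],s['K'],s['D'])[0].reshape(-1,2)
def tri(s1,u1,s2,u2):
    c1,d1=ray(s1,u1);c2,d2=ray(s2,u2);d1=d1[0];d2=d2[0]
    a=np.linalg.lstsq(np.c_[d1,-d2],c2-c1,rcond=None)[0]
    p,q=c1+a[0]*d1,c2+a[1]*d2; return (p+q)/2,np.linalg.norm(p-q)
E
python3 - <<'E'
from h import *
np.set_printoptions(precision=4,suppress=True)
for n in('side','top'):
    s=snap(n,n+'0.png'); print(n,-s['R'].T@s['t'],s['R'][2],s['fx'],s['k1'])
print(manip.state())
E
```

```text
side [-0.1398  0.6581  0.7045] [ 0.6003 -0.5806 -0.55  ] 458.99628205182853 -0.035052249076069374
top [ 0.3683 -0.002   1.1393] [ 0.1641  0.0055 -0.9864] 439.3003822448042 -0.07325014787444138
{'clock': 0.1, 'qpos': array([72.0098, 29.9033, -2.0812, 91.6705,  1.2128, 58.5045, -6.4642]), 'joint_vel': array([-0.0498, -0.1466, -0.0905, -0.1063,  0.0029, -0.0521,  0.0149]), 'joint_efforts': array([  0.003 , -92.8483,   1.9838, -37.0533,   0.0181,   0.0053,
        -0.0001]), 'position': array([ 0.1508, -0.6062,  0.2418]), 'tool_rot': array([[ 0.2413, -0.0003,  0.9704],
       [-0.9704,  0.0009,  0.2413],
       [-0.001 , -1.    , -0.    ]]), 'wrist_force': array([ 0.8196,  0.0195, -0.6313]), 'wrist_torque': array([-0.0043, -0.0367, -0.0377]), 'opening': 0.08541039707922113}
```

View pics/top0.png

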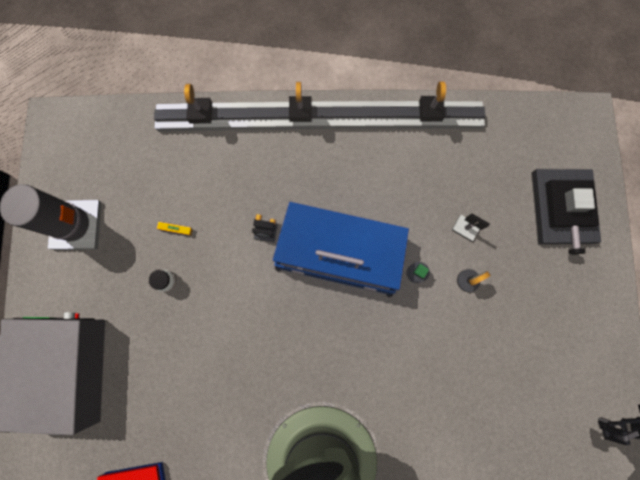

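View pics/side0.png

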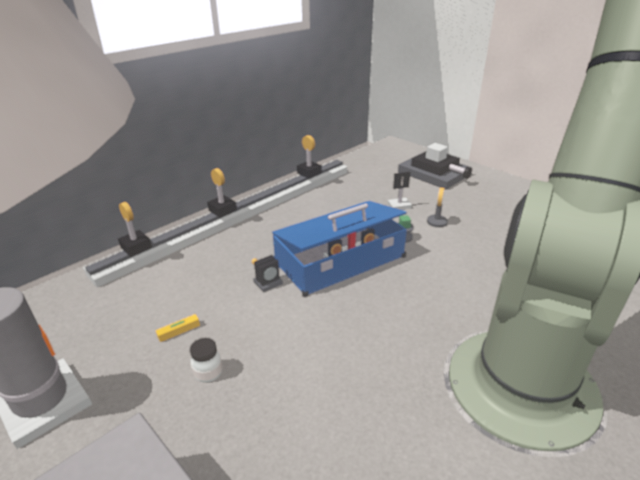

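The top view has the case's lid quad with corners near (290,204), (409,227), (392,293) and (275,268), and the handle from (317,253) to (362,263). The lid is a little ajar. The side view shows the handle from (330,216) to (367,207) and the red post at (351,240). Next I'll take zoomed crops and a first measurement.

```bash
python3 - <<'E'
from h import *
np.set_printoptions(precision=4,suppress=True)
T=snap('top');S=snap('side')
for n,s,(x,y,w,h) in(('top',T,(260,190,160,120)),('side',S,(265,190,160,120))):
    im=s['img']; hsv=cv2.cvtColor(im,cv2.COLOR_BGR2HSV)
    m=cv2.inRange(hsv,(100,100,40),(130,255,255))
    box=np.zeros_like(m);box[y:y+h,x:x+w]=255
    c=max(cv2.findContours(m&box,0,2)[0],key=cv2.contourArea)
    print(n,'blue poly',cv2.approxPolyDP(cv2.convexHull(c),2,True).reshape(-1,2).tolist())
    hull=np.zeros_like(m);cv2.fillConvexPoly(hull,cv2.convexHull(c),255)
    g=cv2.inRange(hsv,(0,0,110),(180,110,255))&cv2.erode(hull,np.ones((5,5)))&box
    for k in cv2.findContours(g,0,2)[0]:
        if cv2.contourArea(k)>15: print(' grey',cv2.minAreaRect(k))
    r=(cv2.inRange(hsv,(0,120,60),(8,255,255))|cv2.inRange(hsv,(172,120,60),(180,255,255)))&box
    for k in cv2.findContours(r,0,2)[0]: print(' red',cv2.boundingRect(k))
a=[cv2.resize(s['img'][y:y+h,x:x+w],None,fx=5,fy=5,interpolation=2)for s,x,y,w,h in((S,265,190,160,120),)]
cv2.imwrite('pics/side1.png',a[0])
E
```

```text
top blue poly [[289, 203], [407, 228], [399, 288], [390, 294], [277, 267], [273, 258]]
 grey ((339.04705810546875, 256.7882385253906), (49.46013641357422, 5.640191555023193), 12.52880859375)
side blue poly [[404, 212], [405, 231], [400, 255], [314, 290], [301, 289], [279, 266], [275, 257], [275, 231], [366, 202]]
 grey ((326.1500244140625, 265.4500427246094), (11.067973136901855, 17.0762996673584), 71.56505584716797)
 grey ((312.4499816894531, 254.34999084472656), (15.495159149169922, 35.417503356933594), 71.56505584716797)
 grey ((387.85003662109375, 242.05001831054688), (10.75174331665039, 16.76007080078125), 71.56504821777344)
 grey ((371.6000061035156, 236.8000030517578), (8.854375839233398, 18.34120750427246), 71.56504821777344)
 grey ((348.3250427246094, 241.4029541015625), (16.559621810913086, 40.458160400390625), 70.20112609863281)
 grey ((395.506103515625, 223.5548553466797), (17.558616638183594, 15.018688201904297), 83.6598129272461)
 grey ((349.6000061035156, 217.80001831054688), (16.443843841552734, 43.00697708129883), 71.56504821777344)
 red (349, 233, 6, 15)
```

View pics/side1.png

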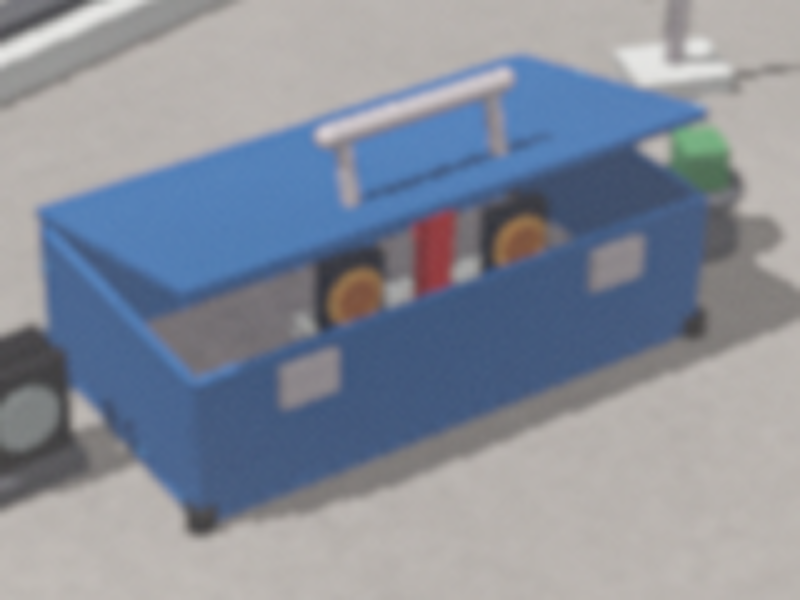

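The crop shows, in full-image pixels:
- Near rim corners: (305,266.6) and (405.6,230.6).
- Lid free corners: (301,249.2) and (406.2,213).
- Hinge corners: (273,232.4) and (369.4,201).
- Handle ends: (329.4,217) and (366.6,205.2).

```bash
python3 - <<'E'
from h import *
np.set_printoptions(precision=4,suppress=True)
T=snap('top');S=snap('side')
rim=onz(S,[[305,266.6],[405.6,230.6]],.085); print('rim near L,R',rim,np.linalg.norm(rim[0]-rim[1]))
hg=onz(T,[[289,203.5],[408,228]],.09); print('hinge top L,R',hg,np.linalg.norm(hg[0]-hg[1]))
hg2=onz(S,[[273,232.4],[369.4,201]],.09); print('hinge side',hg2)
a=np.radians(12.53);c=np.array([339.05,256.79]);v=np.array([np.cos(a),np.sin(a)])*22.5
hl=tri(T,c-v,S,[329.9,216.8]);hr=tri(T,c+v,S,[366.2,205.4]);print('handle',hl,hr,np.linalg.norm(hl[0]-hr[0]))
print('handle mid',tri(T,c,S,[348.1,211.1]))
d=rim[1]-rim[0];d2=hg[1]-hg[0];d3=hr[0]-hl[0]
for q in(d,d2,d3):print('yaw',np.degrees(np.arctan2(q[0],-q[1])))
print('post')
print(onz(S,[[351.5,240]],.05))
E
```

```text
rim near L,R [[ 0.4785  0.1088  0.085 ]
 [ 0.4079 -0.1705  0.085 ]] 0.28806527959731565
hinge top L,R [[ 0.6324  0.0748  0.09  ]
 [ 0.5691 -0.2154  0.09  ]] 0.2969985953895341
hinge side [[ 0.6342  0.0725  0.09  ]
 [ 0.5672 -0.2179  0.09  ]]
handle (array([0.5018, 0.0055, 0.1614]), np.float64(0.0008168283776522257)) (array([ 0.4781, -0.0935,  0.1611]), np.float64(0.0033749272700860575)) 0.10180682252477921
handle mid (array([ 0.4903, -0.0438,  0.1608]), np.float64(0.001323854527565909))
yaw -14.18312175350885
yaw -12.304816428318054
yaw -13.467135439689102
post
[[ 0.5112 -0.0838  0.05  ]]
```

The measurements agree. The handle-to-hinge radius is 0.137, as it should be, which puts the lid at about 0.27 rad. The case yaw is about -13°, the handle midpoint is (0.490, -0.044, 0.161) and the hinge is at about (0.601, -0.072). I'll move above the handle with the jaws along case x.

move_arm(
  motion=[
    {"dx": 1.7,"dy": 2.8,"az": 0.055,"claw": 8.5},
    {"dx": 1.7,"dy": 2.8,"az": 0.055,"claw": 8.5},
    {"dx": 1.7,"dy": 2.8,"az": 0.055,"claw": 8.5},
    {"dx": 1.7,"dy": 2.8,"az": 0.055,"claw": 8.5},
    {"dx": 1.7,"dy": 2.8,"az": 0.055,"claw": 8.5},
    {"dx": 1.7,"dy": 2.8,"az": 0.055,"claw": 8.5},
    {"dx": 1.7,"dy": 2.8,"az": 0.055,"claw": 8.5},
    {"dx": 1.7,"dy": 2.8,"az": 0.055,"claw": 8.5},
    {"dx": 1.7,"dy": 2.8,"az": 0.055,"claw": 8.5},
    {"dx": 1.7,"dy": 2.8,"az": 0.055,"claw": 8.5},
  ],
)

```text
schema error: expected keys ax, ay, az, dx, dy, dz, claw
```

move_arm(
  motion=[
    {"dx": 1.7,"dy": 2.8,"az": 0.055,"claw": 8.5},
    {"dx": 1.7,"dy": 2.8,"az": 0.055,"claw": 8.5},
    {"dx": 1.7,"dy": 2.8,"az": 0.055,"claw": 8.5},
    {"dx": 1.7,"dy": 2.8,"az": 0.055,"claw": 8.5},
    {"dx": 1.7,"dy": 2.8,"az": 0.055,"claw": 8.5},
    {"dx": 1.7,"dy": 2.8,"az": 0.055,"claw": 8.5},
    {"dx": 1.7,"dy": 2.8,"az": 0.055,"claw": 6},
    {"dx": 1.7,"dy": 2.8,"az": 0.055,"claw": 5},
    {"dx": 1.7,"dy": 2.8,"az": 0.055,"claw": 5},
    {"dx": 1.7,"dy": 2.8,"az": 0.055,"claw": 5},
  ],
)

```text
schema error: expected keys ax, ay, az, dx, dy, dz, claw
```

All seven keys are needed in every row.

move_arm(
  motion=[
    {"ax": 0,"ay": 0,"az": 0.055,"dx": 1.7,"dy": 2.8,"dz": 0,"claw": 8.5},
    {"ax": 0,"ay": 0,"az": 0.055,"dx": 1.7,"dy": 2.8,"dz": 0,"claw": 8.5},
    {"ax": 0,"ay": 0,"az": 0.055,"dx": 1.7,"dy": 2.8,"dz": 0,"claw": 8.5},
    {"ax": 0,"ay": 0,"az": 0.055,"dx": 1.7,"dy": 2.8,"dz": 0,"claw": 8.5},
    {"ax": 0,"ay": 0,"az": 0.055,"dx": 1.7,"dy": 2.8,"dz": 0,"claw": 8.5},
    {"ax": 0,"ay": 0,"az": 0.055,"dx": 1.7,"dy": 2.8,"dz": 0,"claw": 8.5},
    {"ax": 0,"ay": 0,"az": 0.055,"dx": 1.7,"dy": 2.8,"dz": 0,"claw": 8.5},
    {"ax": 0,"ay": 0,"az": 0.055,"dx": 1.7,"dy": 2.8,"dz": 0,"claw": 8.5},
    {"ax": 0,"ay": 0,"az": 0.055,"dx": 1.7,"dy": 2.8,"dz": 0,"claw": 8.5},
    {"ax": 0,"ay": 0,"az": 0.055,"dx": 1.7,"dy": 2.8,"dz": 0,"claw": 8.5},
  ],
)

```text
clock: 1.13
position: [0.3214, -0.3251, 0.2425]
tool_rot: [[0.715, 0.0, 0.699], [-0.699, -0.0, 0.715], [0.0, -1.0, -0.0]]
wrist_force: [-0.2, -0.6, -0.2]
opening: 0.0854
```

move_arm(
  motion=[
    {"ax": 0,"ay": 0,"az": 0.055,"dx": 1.7,"dy": 2.8,"dz": 0,"claw": 8.5},
    {"ax": 0,"ay": 0,"az": 0.055,"dx": 1.7,"dy": 2.8,"dz": 0,"claw": 8.5},
    {"ax": 0,"ay": 0,"az": 0.055,"dx": 1.7,"dy": 2.8,"dz": 0,"claw": 8.5},
    {"ax": 0,"ay": 0,"az": 0.055,"dx": 1.7,"dy": 2.8,"dz": 0,"claw": 8.5},
    {"ax": 0,"ay": 0,"az": 0.055,"dx": 1.7,"dy": 2.8,"dz": 0,"claw": 8.5},
    {"ax": 0,"ay": 0,"az": 0.055,"dx": 1.7,"dy": 2.8,"dz": 0,"claw": 5},
    {"ax": 0,"ay": 0,"az": 0.055,"dx": 1.7,"dy": 2.8,"dz": 0,"claw": 5},
    {"ax": 0,"ay": 0,"az": 0.055,"dx": 1.7,"dy": 2.8,"dz": 0,"claw": 5},
    {"ax": 0,"ay": 0,"az": 0.055,"dx": 1.7,"dy": 2.8,"dz": 0,"claw": 5},
    {"ax": 0,"ay": 0,"az": 0.055,"dx": 1.7,"dy": 2.8,"dz": 0,"claw": 5},
  ],
)

```text
clock: 1.97
position: [0.4915, -0.0451, 0.2424]
tool_rot: [[0.975, 0.0, 0.223], [-0.223, -0.0, 0.975], [0.0, -1.0, -0.0]]
wrist_force: [0.9, 0.3, 0.7]
opening: 0.0502
```

move_arm(
  motion=[
    {"ax": 0,"ay": 0,"az": 0,"dx": 0,"dy": 0,"dz": -1.0,"claw": 5},
    {"ax": 0,"ay": 0,"az": 0,"dx": 0,"dy": 0,"dz": -1.0,"claw": 5},
    {"ax": 0,"ay": 0,"az": 0,"dx": 0,"dy": 0,"dz": -1.0,"claw": 5},
    {"ax": 0,"ay": 0,"az": 0,"dx": 0,"dy": 0,"dz": -1.0,"claw": 5},
    {"ax": 0,"ay": 0,"az": 0,"dx": 0,"dy": 0,"dz": -1.0,"claw": 5},
    {"ax": 0,"ay": 0,"az": 0,"dx": 0,"dy": 0,"dz": -1.0,"claw": 5},
    {"ax": 0,"ay": 0,"az": 0,"dx": 0,"dy": 0,"dz": -1.0,"claw": 5},
    {"ax": 0,"ay": 0,"az": 0,"dx": 0,"dy": 0,"dz": -1.0,"claw": 5},
    {"ax": 0,"ay": 0,"az": 0,"dx": 0,"dy": 0,"dz": -0.7,"claw": 5},
    {"ax": 0,"ay": 0,"az": 0,"dx": 0,"dy": 0,"dz": 0,"claw": 5},
  ],
)

```text
clock: 2.8
position: [0.4902, -0.0465, 0.1538]
tool_rot: [[0.974, -0.002, 0.225], [-0.225, 0.0, 0.974], [-0.002, -1.0, -0.0]]
wrist_force: [-0.4, 0.3, -0.1]
opening: 0.0503
```

```bash
python3 - <<'E'
from h import *
S=snap('side');s=manip.state();print(s['position'],s['wrist_force'])
cv2.imwrite('pics/side2.png',cv2.resize(S['img'][110:310,265:465],None,fx=3,fy=3,interpolation=2))
E
```

```text
[ 0.49050118 -0.04645344  0.15462469] [-0.22968301 -0.13747441  0.6551283 ]
```

View pics/side2.png

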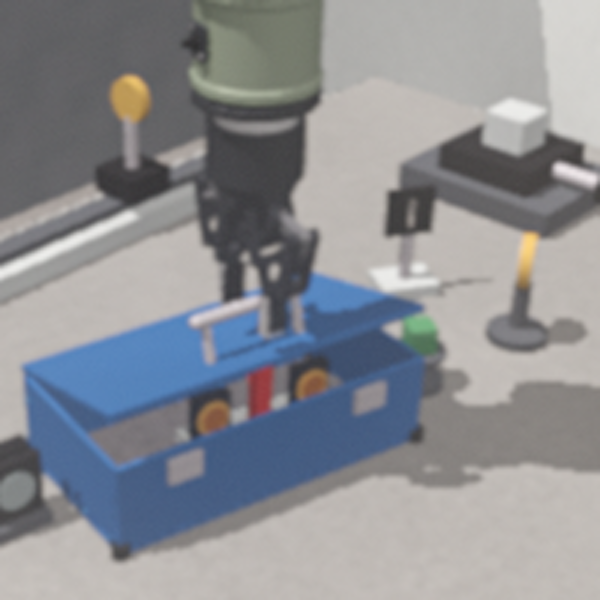

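The fingers straddle the bar: the near finger is at crop (272,310) and the bar runs from 195 to 300. Closing.

move_arm(
  motion=[
    {"ax": 0,"ay": 0,"az": 0,"dx": 0,"dy": 0,"dz": 0,"claw": 0.5},
    {"ax": 0,"ay": 0,"az": 0,"dx": 0,"dy": 0,"dz": 0,"claw": 0.5},
    {"ax": 0,"ay": 0,"az": 0,"dx": 0,"dy": 0,"dz": 0,"claw": 0.5},
    {"ax": 0,"ay": 0,"az": 0,"dx": 0,"dy": 0,"dz": 0,"claw": 0.5},
    {"ax": 0,"ay": 0,"az": 0,"dx": 0,"dy": 0,"dz": 0,"claw": 0.5},
    {"ax": 0,"ay": 0,"az": 0,"dx": 0,"dy": 0,"dz": 0,"claw": 0.5},
    {"ax": 0,"ay": 0,"az": 0,"dx": 0,"dy": 0,"dz": 0,"claw": 0.5},
    {"ax": 0,"ay": 0,"az": 0,"dx": 0,"dy": 0,"dz": 0,"claw": 0.5},
    {"ax": 0,"ay": 0,"az": 0,"dx": 0,"dy": 0,"dz": 0,"claw": 0.5},
    {"ax": 0,"ay": 0,"az": 0,"dx": 0,"dy": 0,"dz": 0,"claw": 0.5},
  ],
  squeeze=30,
)

```text
clock: 3.68
position: [0.4891, -0.0461, 0.1553]
tool_rot: [[0.974, -0.003, 0.225], [-0.225, -0.0, 0.974], [-0.003, -1.0, -0.001]]
wrist_force: [-12.2, 4.5, 7.6]
opening: 0.0097
```

```bash
python3 - <<'E'
from h import *
# plan: lid 0.27->1.83 rad, tool tilt 0->0.35 about case y; TCP 8mm ahead of bar
ex=np.array([.974,-.225]); h=.085; a0=np.arctan2(43,130); r=np.hypot(.13,.043)
N=40; a=np.linspace(.27,1.82,N+1)+a0; th=np.linspace(0,.35,N+1)
X=-r*np.cos(a)-.008*np.sin(th); Z=r*np.sin(a)-.008*np.cos(th)
for i in range(0,N,1):
    d=100*np.array([(X[i+1]-X[i])*ex[0],(X[i+1]-X[i])*ex[1],Z[i+1]-Z[i]])
    if i%5==0: print(i,d.round(2))
print('tot',100*(X[-1]-X[0])*ex,100*(Z[-1]-Z[0]),'rot/row',.35/N*np.array([.225,.974]))
E
```

```text
0 [ 0.29 -0.07  0.44]
5 [ 0.36 -0.08  0.37]
10 [ 0.43 -0.1   0.29]
15 [ 0.47 -0.11  0.2 ]
20 [ 0.5  -0.12  0.1 ]
25 [ 0.51 -0.12 -0.  ]
30 [ 0.5  -0.12 -0.1 ]
35 [ 0.47 -0.11 -0.2 ]
tot [18.00063768 -4.15825819] 3.9746780409739086 rot/row [0.00196875 0.0085225 ]
```

move_arm(
  motion=[
    {"ax": 0.002,"ay": 0.0085,"az": 0,"dx": 0.3,"dy": -0.07,"dz": 0.44,"claw": 0.5},
    {"ax": 0.002,"ay": 0.0085,"az": 0,"dx": 0.31,"dy": -0.07,"dz": 0.42,"claw": 0.5},
    {"ax": 0.002,"ay": 0.0085,"az": 0,"dx": 0.32,"dy": -0.07,"dz": 0.41,"claw": 0.5},
    {"ax": 0.002,"ay": 0.0085,"az": 0,"dx": 0.33,"dy": -0.08,"dz": 0.4,"claw": 0.5},
    {"ax": 0.002,"ay": 0.0085,"az": 0,"dx": 0.35,"dy": -0.08,"dz": 0.39,"claw": 0.5},
    {"ax": 0.002,"ay": 0.0085,"az": 0,"dx": 0.36,"dy": -0.08,"dz": 0.37,"claw": 0.5},
    {"ax": 0.002,"ay": 0.0085,"az": 0,"dx": 0.38,"dy": -0.09,"dz": 0.35,"claw": 0.5},
    {"ax": 0.002,"ay": 0.0085,"az": 0,"dx": 0.39,"dy": -0.09,"dz": 0.34,"claw": 0.5},
    {"ax": 0.002,"ay": 0.0085,"az": 0,"dx": 0.4,"dy": -0.09,"dz": 0.32,"claw": 0.5},
    {"ax": 0.002,"ay": 0.0085,"az": 0,"dx": 0.42,"dy": -0.1,"dz": 0.3,"claw": 0.5},
  ],
)

```text
clock: 4.52
position: [0.5233, -0.0542, 0.1935]
tool_rot: [[0.97, -0.092, 0.225], [-0.224, 0.02, 0.974], [-0.094, -0.996, -0.002]]
wrist_force: [-30.8, 3.4, 34.5]
opening: 0.0097
```

move_arm(
  motion=[
    {"ax": 0.002,"ay": 0.0085,"az": 0,"dx": 0.43,"dy": -0.1,"dz": 0.29,"claw": 0.5},
    {"ax": 0.002,"ay": 0.0085,"az": 0,"dx": 0.44,"dy": -0.1,"dz": 0.27,"claw": 0.5},
    {"ax": 0.002,"ay": 0.0085,"az": 0,"dx": 0.45,"dy": -0.1,"dz": 0.25,"claw": 0.5},
    {"ax": 0.002,"ay": 0.0085,"az": 0,"dx": 0.46,"dy": -0.11,"dz": 0.23,"claw": 0.5},
    {"ax": 0.002,"ay": 0.0085,"az": 0,"dx": 0.47,"dy": -0.11,"dz": 0.22,"claw": 0.5},
    {"ax": 0.002,"ay": 0.0085,"az": 0,"dx": 0.47,"dy": -0.11,"dz": 0.2,"claw": 0.5},
    {"ax": 0.002,"ay": 0.0085,"az": 0,"dx": 0.48,"dy": -0.11,"dz": 0.18,"claw": 0.5},
    {"ax": 0.002,"ay": 0.0085,"az": 0,"dx": 0.49,"dy": -0.11,"dz": 0.16,"claw": 0.5},
    {"ax": 0.002,"ay": 0.0085,"az": 0,"dx": 0.49,"dy": -0.11,"dz": 0.14,"claw": 0.5},
    {"ax": 0.002,"ay": 0.0085,"az": 0,"dx": 0.5,"dy": -0.12,"dz": 0.12,"claw": 0.5},
  ],
)

```text
clock: 5.35
position: [0.573, -0.0659, 0.2149]
tool_rot: [[0.959, -0.17, 0.226], [-0.222, 0.039, 0.974], [-0.174, -0.985, -0.0]]
wrist_force: [-9.1, -0.7, 20.7]
opening: 0.0097
```

The opening follows the arc. The wrist force points outward from the hinge, so my arc is a little tight. I'll add a few mm upward.

move_arm(
  motion=[
    {"ax": 0.002,"ay": 0.0085,"az": 0,"dx": 0.5,"dy": -0.12,"dz": 0.15,"claw": 0.5},
    {"ax": 0.002,"ay": 0.0085,"az": 0,"dx": 0.5,"dy": -0.12,"dz": 0.13,"claw": 0.5},
    {"ax": 0.002,"ay": 0.0085,"az": 0,"dx": 0.51,"dy": -0.12,"dz": 0.11,"claw": 0.5},
    {"ax": 0.002,"ay": 0.0085,"az": 0,"dx": 0.51,"dy": -0.12,"dz": 0.09,"claw": 0.5},
    {"ax": 0.002,"ay": 0.0085,"az": 0,"dx": 0.51,"dy": -0.12,"dz": 0.07,"claw": 0.5},
    {"ax": 0.002,"ay": 0.0085,"az": 0,"dx": 0.51,"dy": -0.12,"dz": 0.05,"claw": 0.5},
    {"ax": 0.002,"ay": 0.0085,"az": 0,"dx": 0.51,"dy": -0.12,"dz": 0.02,"claw": 0.5},
    {"ax": 0.002,"ay": 0.0085,"az": 0,"dx": 0.51,"dy": -0.12,"dz": -0.02,"claw": 0.5},
    {"ax": 0.002,"ay": 0.0085,"az": 0,"dx": 0.5,"dy": -0.12,"dz": -0.04,"claw": 0.5},
    {"ax": 0.002,"ay": 0.0085,"az": 0,"dx": 0.5,"dy": -0.12,"dz": -0.06,"claw": 0.5},
  ],
)

```text
clock: 6.18
position: [0.6238, -0.078, 0.2177]
tool_rot: [[0.941, -0.254, 0.225], [-0.218, 0.059, 0.974], [-0.261, -0.965, 0.0]]
wrist_force: [-5.3, -2.6, -7.9]
opening: 0.0096
```

move_arm(
  motion=[
    {"ax": 0.002,"ay": 0.0085,"az": 0,"dx": 0.5,"dy": -0.12,"dz": -0.08,"claw": 0.5},
    {"ax": 0.002,"ay": 0.0085,"az": 0,"dx": 0.5,"dy": -0.12,"dz": -0.1,"claw": 0.5},
    {"ax": 0.002,"ay": 0.0085,"az": 0,"dx": 0.49,"dy": -0.12,"dz": -0.12,"claw": 0.5},
    {"ax": 0.002,"ay": 0.0085,"az": 0,"dx": 0.49,"dy": -0.12,"dz": -0.14,"claw": 0.5},
    {"ax": 0.002,"ay": 0.0085,"az": 0,"dx": 0.48,"dy": -0.11,"dz": -0.16,"claw": 0.5},
    {"ax": 0.002,"ay": 0.0085,"az": 0,"dx": 0.47,"dy": -0.11,"dz": -0.18,"claw": 0.5},
    {"ax": 0.002,"ay": 0.0085,"az": 0,"dx": 0.46,"dy": -0.11,"dz": -0.2,"claw": 0.5},
    {"ax": 0.002,"ay": 0.0085,"az": 0,"dx": 0.45,"dy": -0.1,"dz": -0.22,"claw": 0.5},
    {"ax": 0,"ay": 0,"az": 0,"dx": 0,"dy": 0,"dz": 0,"claw": 0.5},
    {"ax": 0,"ay": 0,"az": 0,"dx": 0,"dy": 0,"dz": 0,"claw": 0.5},
  ],
)

```text
clock: 7.02
position: [0.6623, -0.0871, 0.2055]
tool_rot: [[0.921, -0.318, 0.226], [-0.213, 0.074, 0.974], [-0.326, -0.945, 0.001]]
wrist_force: [-3.0, -3.9, -6.4]
opening: 0.0095
```

move_arm(
  motion=[
    {"ax": 0,"ay": 0,"az": 0,"dx": 0.44,"dy": -0.1,"dz": -0.24,"claw": 0.5},
    {"ax": 0,"ay": 0,"az": 0,"dx": 0.43,"dy": -0.1,"dz": -0.26,"claw": 0.5},
    {"ax": 0,"ay": 0,"az": 0,"dx": 0,"dy": 0,"dz": 0,"claw": 0.5},
    {"ax": 0,"ay": 0,"az": 0,"dx": 0,"dy": 0,"dz": 0,"claw": 0.5},
    {"ax": 0,"ay": 0,"az": 0,"dx": 0,"dy": 0,"dz": 0,"claw": 0.5},
    {"ax": 0,"ay": 0,"az": 0,"dx": 0,"dy": 0,"dz": 0,"claw": 0.5},
    {"ax": 0,"ay": 0,"az": 0,"dx": 0,"dy": 0,"dz": 0,"claw": 0.5},
    {"ax": 0,"ay": 0,"az": 0,"dx": 0,"dy": 0,"dz": 0,"claw": 0.5},
    {"ax": 0,"ay": 0,"az": 0,"dx": 0,"dy": 0,"dz": 0,"claw": 0.5},
    {"ax": 0,"ay": 0,"az": 0,"dx": 0,"dy": 0,"dz": 0,"claw": 0.5},
  ],
)

```text
clock: 7.85
position: [0.6703, -0.089, 0.2014]
tool_rot: [[0.921, -0.318, 0.225], [-0.213, 0.074, 0.974], [-0.327, -0.945, 0.0]]
wrist_force: [-6.1, -2.9, -0.8]
opening: 0.0098
```

```bash
python3 - <<'E'
from h import *
S=snap('side');T=snap('top');s=manip.state();print(s['position'],s['wrist_force'])
a=cv2.resize(S['img'][110:310,255:425],None,fx=2.3,fy=2.3,interpolation=2);b=cv2.resize(T['img'][170:320,255:425],None,fx=2.35,fy=2.3,interpolation=2)
b=cv2.copyMakeBorder(b,0,a.shape[0]-b.shape[0],0,0,0)
cv2.imwrite('pics/both3.png',np.hstack([a,b])[:600,:800])
E
```

```text
[ 0.67030865 -0.08905443  0.20137661] [-7.97700643 -4.11990998 -0.98668683]
```

View pics/both3.png

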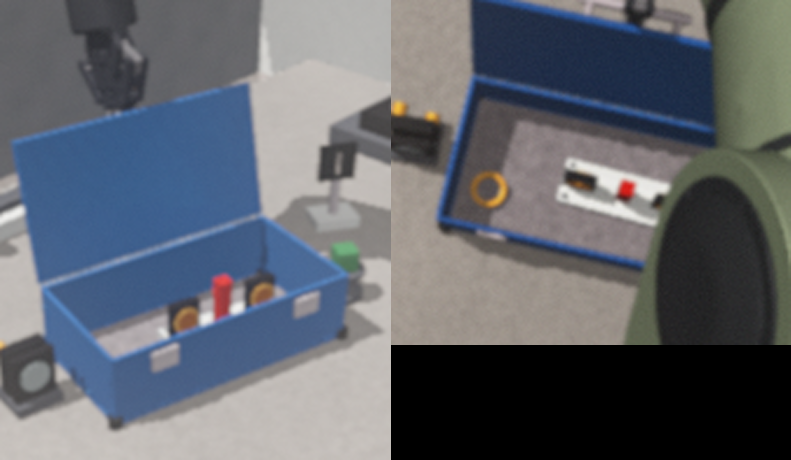

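The lid is about upright and past vertical, and the post is visible. I'm not sure it's on the stop, so I'll push until the force rises.

move_arm(
  motion=[
    {"ax": 0,"ay": 0,"az": 0,"dx": 0.4,"dy": -0.1,"dz": -0.25,"claw": 0.5},
    {"ax": 0,"ay": 0,"az": 0,"dx": 0.4,"dy": -0.1,"dz": -0.25,"claw": 0.5},
    {"ax": 0,"ay": 0,"az": 0,"dx": 0,"dy": 0,"dz": 0,"claw": 0.5},
    {"ax": 0,"ay": 0,"az": 0,"dx": 0,"dy": 0,"dz": 0,"claw": 0.5},
    {"ax": 0,"ay": 0,"az": 0,"dx": 0,"dy": 0,"dz": 0,"claw": 0.5},
    {"ax": 0,"ay": 0,"az": 0,"dx": 0,"dy": 0,"dz": 0,"claw": 0.5},
    {"ax": 0,"ay": 0,"az": 0,"dx": 0,"dy": 0,"dz": 0,"claw": 0.5},
    {"ax": 0,"ay": 0,"az": 0,"dx": 0,"dy": 0,"dz": 0,"claw": 0.5},
    {"ax": 0,"ay": 0,"az": 0,"dx": 0,"dy": 0,"dz": 0,"claw": 0.5},
    {"ax": 0,"ay": 0,"az": 0,"dx": 0,"dy": 0,"dz": 0,"claw": 0.5},
  ],
)

```text
clock: 8.78
position: [0.6717, -0.0893, 0.2005]
tool_rot: [[0.916, -0.334, 0.223], [-0.209, 0.075, 0.975], [-0.342, -0.94, -0.001]]
wrist_force: [-74.8, 4.6, 58.7]
opening: 0.0097
```

```bash
python3 - <<'E'
from h import *
np.set_printoptions(precision=4,suppress=True)
S=snap('side');s=manip.state();print(s['position'],s['wrist_force'])
hsv=cv2.cvtColor(S['img'],cv2.COLOR_BGR2HSV);m=cv2.inRange(hsv,(100,100,40),(130,255,255));m[:, :240]=0;m[:,440:]=0
c=max(cv2.findContours(m,0,2)[0],key=cv2.contourArea);print(cv2.approxPolyDP(cv2.convexHull(c),2,True).reshape(-1,2).tolist())
P=s['position']-.008*s['tool_rot'][:,1]; H=np.array([.6007,-.0715,.085]); ex=np.array([.974,-.225,0])
x,z=(P-H)@ex,P[2]-H[2];print('lid',np.pi-np.arctan2(z,x)-np.arctan2(43,130),np.hypot(x,z))
for L in(1.66,1.73,1.8):
    u=-ex*np.cos(L)+np.array([0,0,np.sin(L)]); ey=np.array([.225,.974,0])
    print(L,proj(S,[H+.16*u+.15*ey,H+.16*u-.15*ey]))
E
```

```text
[ 0.6716 -0.0892  0.2005] [-75.2596   4.9464  57.9732]
[[405, 228], [402, 252], [399, 256], [311, 291], [301, 289], [279, 266], [275, 258], [274, 235], [367, 205], [373, 206]]
lid 1.8037645884183917 0.14449224456007972
1.66 [[264.8654 174.0771]
 [368.7599 146.886 ]]
1.73 [[262.848  172.9041]
 [366.2061 146.0312]]
1.8 [[260.9132 172.0678]
 [363.7056 145.4795]]
```

The lid is on its stop: the force rose hard, the angle is about 1.80, and the corner pixels match 1.8. I'll take the load off, then open slightly.

move_arm(
  motion=[
    {"ax": 0,"ay": 0,"az": 0,"dx": -0.3,"dy": 0.08,"dz": 0.2,"claw": 0.5},
    {"ax": 0,"ay": 0,"az": 0,"dx": -0.3,"dy": 0.08,"dz": 0.2,"claw": 0.5},
    {"ax": 0,"ay": 0,"az": 0,"dx": 0,"dy": 0,"dz": 0,"claw": 0.5},
    {"ax": 0,"ay": 0,"az": 0,"dx": 0,"dy": 0,"dz": 0,"claw": 2.0},
    {"ax": 0,"ay": 0,"az": 0,"dx": 0,"dy": 0,"dz": 0,"claw": 2.0},
    {"ax": 0,"ay": 0,"az": 0,"dx": 0,"dy": 0,"dz": 0,"claw": 2.0},
    {"ax": 0,"ay": 0,"az": 0,"dx": 0,"dy": 0,"dz": 0,"claw": 2.0},
    {"ax": 0,"ay": 0,"az": 0,"dx": 0,"dy": 0,"dz": 0,"claw": 2.0},
    {"ax": 0,"ay": 0,"az": 0,"dx": 0,"dy": 0,"dz": 0,"claw": 2.0},
    {"ax": 0,"ay": 0,"az": 0,"dx": 0,"dy": 0,"dz": 0,"claw": 2.0},
  ],
)

```text
clock: 9.67
position: [0.673, -0.089, 0.2002]
tool_rot: [[0.921, -0.317, 0.225], [-0.213, 0.075, 0.974], [-0.326, -0.945, 0.001]]
wrist_force: [-0.1, 0.0, 0.4]
opening: 0.0202
```

```bash
python3 - <<'E'
from h import *
np.set_printoptions(precision=4,suppress=True)
s=manip.state();print(s['position'],s['wrist_force'],s['opening'],s['tool_rot'][:,1])
S=snap('side');T=snap('top')
for n,s,b in(('S',S,(340,225,375,265)),('T',T,(330,235,375,270))):
    hsv=cv2.cvtColor(s['img'],cv2.COLOR_BGR2HSV)
    r=cv2.inRange(hsv,(0,120,60),(8,255,255))|cv2.inRange(hsv,(172,120,60),(180,255,255))
    k=np.zeros_like(r);k[b[1]:b[3],b[0]:b[2]]=1;r*=k
    for c in cv2.findContours(r,0,2)[0]:print(n,cv2.boundingRect(c),cv2.contourArea(c),cv2.minAreaRect(c))
cv2.imwrite('pics/both4.png',np.hstack([cv2.resize(S['img'][220:270,330:380],None,fx=8,fy=8,interpolation=2),cv2.resize(T['img'][220:270,325:375],None,fx=8,fy=8,interpolation=2)]))
E
```

```text
[ 0.673  -0.089   0.2002] [-0.1383  0.0381  0.4195] 0.020179005959480616 [-0.317   0.0747 -0.9455]
S (348, 230, 8, 18) 86.0 ((351.5, 238.5), (17.0, 7.0), 90.0)
T (352, 249, 6, 8) 28.5 ((354.5, 252.5), (7.0, 5.0), 90.0)
```

View pics/both4.png

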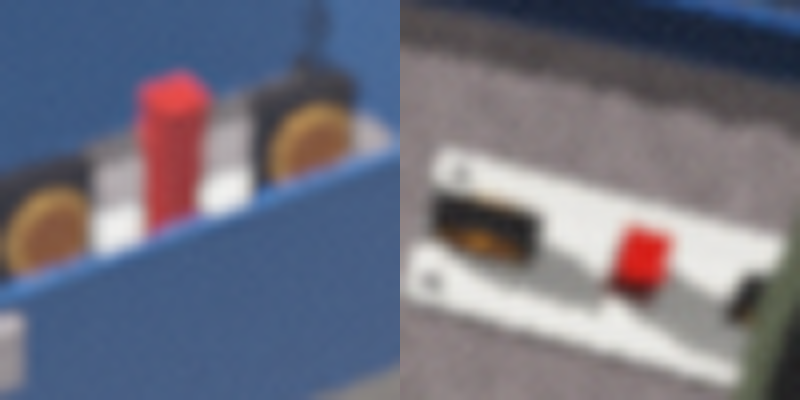

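The post's top face is at side (351.5,231.2) and top (355.2,251.5), and the bar is released with no force. I'll retreat along the tool axis.

move_arm(
  motion=[
    {"ax": 0,"ay": 0,"az": 0,"dx": 0.3,"dy": -0.07,"dz": 0.9,"claw": 2.0},
    {"ax": 0,"ay": 0,"az": 0,"dx": 0.3,"dy": -0.07,"dz": 0.9,"claw": 2.0},
    {"ax": 0,"ay": 0,"az": 0,"dx": 0.3,"dy": -0.07,"dz": 0.9,"claw": 2.0},
    {"ax": 0,"ay": 0,"az": 0,"dx": 0.3,"dy": -0.07,"dz": 0.9,"claw": 2.0},
    {"ax": 0,"ay": 0,"az": 0,"dx": 0.3,"dy": -0.07,"dz": 0.9,"claw": 2.0},
    {"ax": 0,"ay": 0,"az": 0,"dx": 0.3,"dy": -0.07,"dz": 0.9,"claw": 2.0},
    {"ax": 0,"ay": 0,"az": 0,"dx": 0.3,"dy": -0.07,"dz": 0.9,"claw": 2.0},
    {"ax": 0,"ay": 0,"az": 0,"dx": 0.3,"dy": -0.07,"dz": 0.9,"claw": 2.0},
    {"ax": 0,"ay": 0,"az": 0,"dx": 0.3,"dy": -0.07,"dz": 0.9,"claw": 2.0},
    {"ax": 0,"ay": 0,"az": 0,"dx": 0.3,"dy": -0.07,"dz": 0.9,"claw": 2.0},
  ],
)

```text
clock: 10.6
position: [0.7032, -0.0961, 0.2913]
tool_rot: [[0.921, -0.317, 0.225], [-0.213, 0.075, 0.974], [-0.326, -0.945, 0.001]]
wrist_force: [-0.0, 0.6, 0.5]
opening: 0.02
```

```bash
python3 - <<'E'
from h import *
np.set_printoptions(precision=4,suppress=True)
S=snap('side');T=snap('top')
print('post',tri(T,[[355.2,251.5]],S,[[351.5,231.2]]),onz(T,[[355.2,251.5]],.073),onz(S,[[351.5,231.2]],.073))
f=lambda u,v:[325+u/8-.4,220+v/8-.4]
e=onz(T,[f(40,148),f(385,235)],.015);d=e[1]-e[0];print('far edge yaw',np.degrees(np.arctan2(d[0],-d[1])),e)
e=onz(T,[f(10,295),f(340,385)],.015);d=e[1]-e[0];print('near edge yaw',np.degrees(np.arctan2(d[0],-d[1])),e)
s=manip.state();print(s['position'],s['wrist_force'])
E
```

```text
post (array([ 0.5145, -0.0867,  0.0741]), np.float64(0.00019974826484621814)) [[ 0.5146 -0.0869  0.073 ]] [[ 0.5157 -0.0879  0.073 ]]
far edge yaw -14.749900862145914 [[ 0.5581 -0.0257  0.015 ]
 [ 0.5288 -0.1369  0.015 ]]
near edge yaw -15.770848668351455 [[ 0.5101 -0.0156  0.015 ]
 [ 0.4803 -0.1212  0.015 ]]
[ 0.7037 -0.096   0.2918] [-0.1355 -0.0323 -0.6434]
```

The post top is at (0.515, -0.087, 0.074); 0.073 was expected. The carrier yaw is about -15.3°. I'll go over the lid and straighten the tool.

move_arm(
  motion=[
    {"ax": 0,"ay": 0,"az": 0,"dx": 0,"dy": 0,"dz": 1.5,"claw": 2.0},
    {"ax": 0,"ay": 0,"az": 0,"dx": 0,"dy": 0,"dz": 1.5,"claw": 2.0},
    {"ax": 0,"ay": 0,"az": 0,"dx": 0,"dy": 0,"dz": 1.5,"claw": 2.0},
    {"ax": -0.0045,"ay": -0.019,"az": 0,"dx": -1.2,"dy": 0,"dz": 0,"claw": 2.0},
    {"ax": -0.0045,"ay": -0.019,"az": 0,"dx": -1.2,"dy": 0,"dz": 0,"claw": 2.0},
    {"ax": -0.0045,"ay": -0.019,"az": 0,"dx": -1.2,"dy": 0,"dz": 0,"claw": 2.0},
    {"ax": -0.0045,"ay": -0.019,"az": 0,"dx": -1.2,"dy": 0,"dz": 0,"claw": 2.0},
    {"ax": -0.0045,"ay": -0.019,"az": 0,"dx": -1.2,"dy": 0,"dz": 0,"claw": 2.0},
    {"ax": -0.0045,"ay": -0.019,"az": 0,"dx": -1.2,"dy": 0,"dz": 0,"claw": 2.0},
    {"ax": -0.0045,"ay": -0.019,"az": 0,"dx": -1.2,"dy": 0,"dz": 0,"claw": 2.0},
  ],
)

```text
clock: 11.53
position: [0.6181, -0.096, 0.335]
tool_rot: [[0.956, -0.188, 0.225], [-0.221, 0.044, 0.974], [-0.193, -0.981, 0.0]]
wrist_force: [-0.1, 0.9, 0.4]
opening: 0.0202
```

move_arm(
  motion=[
    {"ax": -0.0045,"ay": -0.019,"az": -0.004,"dx": -1.05,"dy": 0.1,"dz": 0,"claw": 2.0},
    {"ax": -0.0045,"ay": -0.019,"az": -0.004,"dx": -1.05,"dy": 0.1,"dz": 0,"claw": 2.0},
    {"ax": -0.0045,"ay": -0.019,"az": -0.004,"dx": -1.05,"dy": 0.1,"dz": 0,"claw": 2.0},
    {"ax": -0.0045,"ay": -0.019,"az": -0.004,"dx": -1.05,"dy": 0.1,"dz": 0,"claw": 4.5},
    {"ax": -0.0045,"ay": -0.019,"az": -0.004,"dx": -1.05,"dy": 0.1,"dz": 0,"claw": 4.5},
    {"ax": -0.0045,"ay": -0.019,"az": -0.004,"dx": -1.05,"dy": 0.1,"dz": 0,"claw": 4.5},
    {"ax": -0.0045,"ay": -0.019,"az": -0.004,"dx": -1.05,"dy": 0.1,"dz": 0,"claw": 4.5},
    {"ax": -0.0045,"ay": -0.019,"az": -0.004,"dx": -1.05,"dy": 0.1,"dz": 0,"claw": 4.5},
    {"ax": -0.0045,"ay": -0.019,"az": -0.004,"dx": -1.05,"dy": 0.1,"dz": 0,"claw": 4.5},
    {"ax": -0.0045,"ay": -0.019,"az": -0.004,"dx": -1.05,"dy": 0.1,"dz": 0,"claw": 4.5},
  ],
)

```text
clock: 12.37
position: [0.5132, -0.086, 0.3351]
tool_rot: [[0.965, 0.002, 0.264], [-0.264, 0.003, 0.965], [0.001, -1.0, 0.003]]
wrist_force: [-0.5, -0.6, 0.5]
opening: 0.0451
```

```bash
python3 - <<'E'
from h import *
np.set_printoptions(precision=4,suppress=True)
s=manip.state();print(s['position'],s['tool_rot'],s['wrist_force'],s['opening'])
print('go cm',(np.array([.515,-.087,.050])-s['position'])*100)
R=s['tool_rot'];x=np.array([np.cos(np.radians(-15.3)),np.sin(np.radians(-15.3)),0]);y=np.array([0,0,-1.]);D=np.c_[x,y,np.cross(x,y)]
print('turn',cv2.Rodrigues(D@R.T)[0].ravel())
E
```

```text
[ 0.5132 -0.086   0.3351] [[ 0.9645  0.0016  0.264 ]
 [-0.264   0.003   0.9645]
 [ 0.0008 -1.      0.0033]] [-0.469  -0.5854  0.4894] 0.045061607441441776
go cm [  0.1845  -0.1022 -28.5102]
turn [-0.003   0.0016  0.0001]
```

move_arm(
  motion=[
    {"ax": -0.003,"ay": 0.0015,"az": 0,"dx": 0.2,"dy": -0.1,"dz": -1.95,"claw": 4.5},
    {"ax": 0,"ay": 0,"az": 0,"dx": 0,"dy": 0,"dz": -1.95,"claw": 4.5},
    {"ax": 0,"ay": 0,"az": 0,"dx": 0,"dy": 0,"dz": -1.95,"claw": 4.5},
    {"ax": 0,"ay": 0,"az": 0,"dx": 0,"dy": 0,"dz": -1.95,"claw": 4.5},
    {"ax": 0,"ay": 0,"az": 0,"dx": 0,"dy": 0,"dz": -1.95,"claw": 4.5},
    {"ax": 0,"ay": 0,"az": 0,"dx": 0,"dy": 0,"dz": -1.95,"claw": 4.5},
    {"ax": 0,"ay": 0,"az": 0,"dx": 0,"dy": 0,"dz": -1.95,"claw": 4.5},
    {"ax": 0,"ay": 0,"az": 0,"dx": 0,"dy": 0,"dz": -1.95,"claw": 4.5},
    {"ax": 0,"ay": 0,"az": 0,"dx": 0,"dy": 0,"dz": -1.95,"claw": 4.5},
    {"ax": 0,"ay": 0,"az": 0,"dx": 0,"dy": 0,"dz": -1.95,"claw": 4.5},
  ],
)

```text
clock: 13.2
position: [0.5156, -0.087, 0.1393]
tool_rot: [[0.965, -0.001, 0.264], [-0.264, 0.0, 0.965], [-0.001, -1.0, 0.0]]
wrist_force: [0.6, -0.8, -0.7]
opening: 0.0453
```

```bash
python3 - <<'E'
from h import *
s=manip.state();print(s['position'],s['wrist_force'])
S=snap('side')
cv2.imwrite('pics/side5.png',cv2.resize(S['img'][110:310,255:455],None,fx=3,fy=3,interpolation=2))
E
```

```text
[ 0.51564326 -0.08696478  0.13929693] [ 0.5784973  -0.84940385 -0.68761797]
```

View pics/side5.png

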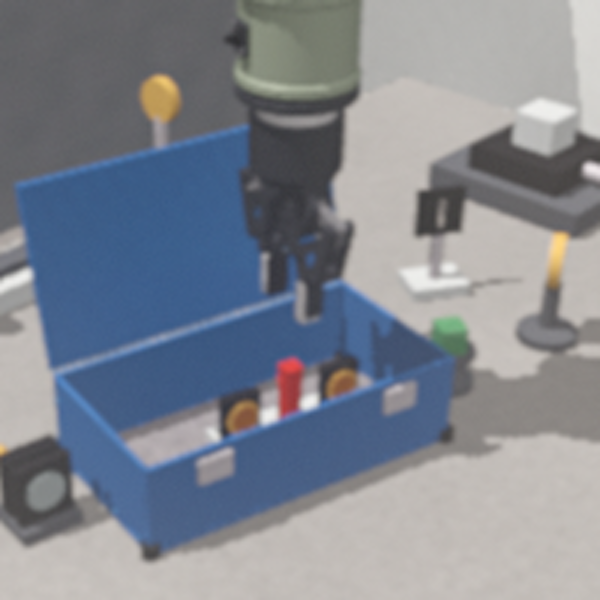

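The open fingers, at crop (272,270) and (308,300), are centred above the post at (290,385), and the lid is still back. Descending and gripping.

move_arm(
  motion=[
    {"ax": 0,"ay": 0,"az": 0,"dx": 0,"dy": 0,"dz": -1.1,"claw": 4.5},
    {"ax": 0,"ay": 0,"az": 0,"dx": 0,"dy": 0,"dz": -1.1,"claw": 4.5},
    {"ax": 0,"ay": 0,"az": 0,"dx": 0,"dy": 0,"dz": -1.1,"claw": 4.5},
    {"ax": 0,"ay": 0,"az": 0,"dx": 0,"dy": 0,"dz": -1.1,"claw": 4.5},
    {"ax": 0,"ay": 0,"az": 0,"dx": 0,"dy": 0,"dz": -1.1,"claw": 4.5},
    {"ax": 0,"ay": 0,"az": 0,"dx": 0,"dy": 0,"dz": -1.1,"claw": 4.5},
    {"ax": 0,"ay": 0,"az": 0,"dx": 0,"dy": 0,"dz": -1.1,"claw": 4.5},
    {"ax": 0,"ay": 0,"az": 0,"dx": 0,"dy": 0,"dz": -1.0,"claw": 4.5},
    {"ax": 0,"ay": 0,"az": 0,"dx": 0,"dy": 0,"dz": -0.5,"claw": 4.5},
    {"ax": 0,"ay": 0,"az": 0,"dx": 0,"dy": 0,"dz": 0,"claw": 4.5},
  ],
)

```text
clock: 14.08
position: [0.5154, -0.0868, 0.0471]
tool_rot: [[0.965, -0.002, 0.263], [-0.263, 0.001, 0.965], [-0.002, -1.0, -0.0]]
wrist_force: [-0.1, -0.4, -0.1]
opening: 0.0451
```

move_arm(
  motion=[
    {"ax": 0,"ay": 0,"az": 0,"dx": 0,"dy": 0,"dz": 0,"claw": 3.5},
    {"ax": 0,"ay": 0,"az": 0,"dx": 0,"dy": 0,"dz": 0,"claw": 2.5},
    {"ax": 0,"ay": 0,"az": 0,"dx": 0,"dy": 0,"dz": 0,"claw": 2.0},
    {"ax": 0,"ay": 0,"az": 0,"dx": 0,"dy": 0,"dz": 0,"claw": 1.2},
    {"ax": 0,"ay": 0,"az": 0,"dx": 0,"dy": 0,"dz": 0,"claw": 1.2},
    {"ax": 0,"ay": 0,"az": 0,"dx": 0,"dy": 0,"dz": 0,"claw": 1.2},
    {"ax": 0,"ay": 0,"az": 0,"dx": 0,"dy": 0,"dz": 0,"claw": 1.2},
    {"ax": 0,"ay": 0,"az": 0,"dx": 0,"dy": 0,"dz": 0,"claw": 1.0},
    {"ax": 0,"ay": 0,"az": 0,"dx": 0,"dy": 0,"dz": 0,"claw": 1.0},
    {"ax": 0,"ay": 0,"az": 0,"dx": 0,"dy": 0,"dz": 0,"claw": 1.0},
  ],
  squeeze=50,
)

```text
clock: 14.92
position: [0.516, -0.0871, 0.0487]
tool_rot: [[0.965, -0.0, 0.264], [-0.264, 0.0, 0.965], [-0.0, -1.0, 0.0]]
wrist_force: [-2.7, 0.4, 6.4]
opening: 0.0152
```

Gripped, with an opening of 15.2 mm on the 16 mm post. Lifting 18.5 cm.

move_arm(
  motion=[
    {"ax": 0,"ay": 0,"az": 0,"dx": 0,"dy": 0,"dz": 0.4,"claw": 1.0},
    {"ax": 0,"ay": 0,"az": 0,"dx": 0,"dy": 0,"dz": 0.6,"claw": 1.0},
    {"ax": 0,"ay": 0,"az": 0,"dx": 0,"dy": 0,"dz": 1.0,"claw": 1.0},
    {"ax": 0,"ay": 0,"az": 0,"dx": 0,"dy": 0,"dz": 1.0,"claw": 1.0},
    {"ax": 0,"ay": 0,"az": 0,"dx": 0,"dy": 0,"dz": 1.0,"claw": 1.0},
    {"ax": 0,"ay": 0,"az": 0,"dx": 0,"dy": 0,"dz": 1.0,"claw": 1.0},
    {"ax": 0,"ay": 0,"az": 0,"dx": 0,"dy": 0,"dz": 1.0,"claw": 1.0},
    {"ax": 0,"ay": 0,"az": 0,"dx": 0,"dy": 0,"dz": 1.0,"claw": 1.0},
    {"ax": 0,"ay": 0,"az": 0,"dx": 0,"dy": 0,"dz": 1.0,"claw": 1.0},
    {"ax": 0,"ay": 0,"az": 0,"dx": 0,"dy": 0,"dz": 1.0,"claw": 1.0},
  ],
)

```text
clock: 15.75
position: [0.5159, -0.087, 0.1394]
tool_rot: [[0.965, -0.0, 0.264], [-0.264, 0.0, 0.965], [-0.0, -1.0, 0.0]]
wrist_force: [0.4, 0.1, -3.3]
opening: 0.0154
```

move_arm(
  motion=[
    {"ax": 0,"ay": 0,"az": 0,"dx": 0,"dy": 0,"dz": 1.3,"claw": 1.0},
    {"ax": 0,"ay": 0,"az": 0,"dx": 0,"dy": 0,"dz": 1.3,"claw": 1.0},
    {"ax": 0,"ay": 0,"az": 0,"dx": 0,"dy": 0,"dz": 1.3,"claw": 1.0},
    {"ax": 0,"ay": 0,"az": 0,"dx": 0,"dy": 0,"dz": 1.3,"claw": 1.0},
    {"ax": 0,"ay": 0,"az": 0,"dx": 0,"dy": 0,"dz": 1.3,"claw": 1.0},
    {"ax": 0,"ay": 0,"az": 0,"dx": 0,"dy": 0,"dz": 1.3,"claw": 1.0},
    {"ax": 0,"ay": 0,"az": 0,"dx": 0,"dy": 0,"dz": 1.0,"claw": 1.0},
    {"ax": 0,"ay": 0,"az": 0,"dx": 0,"dy": 0,"dz": 0.7,"claw": 1.0},
    {"ax": 0,"ay": 0,"az": 0,"dx": 0,"dy": 0,"dz": 0,"claw": 1.0},
    {"ax": 0,"ay": 0,"az": 0,"dx": 0,"dy": 0,"dz": 0,"claw": 1.0},
  ],
)

```text
clock: 16.58
position: [0.5158, -0.0871, 0.2333]
tool_rot: [[0.965, -0.0, 0.264], [-0.264, 0.0, 0.965], [-0.0, -1.0, 0.0]]
wrist_force: [-0.1, -1.0, -3.2]
opening: 0.0153
```

move_arm(
  motion=[
    {"ax": 0,"ay": 0,"az": 0,"dx": 0,"dy": 0,"dz": 0,"claw": 1.0},
    {"ax": 0,"ay": 0,"az": 0,"dx": 0,"dy": 0,"dz": 0,"claw": 1.0},
    {"ax": 0,"ay": 0,"az": 0,"dx": 0,"dy": 0,"dz": 0,"claw": 1.0},
    {"ax": 0,"ay": 0,"az": 0,"dx": 0,"dy": 0,"dz": 0,"claw": 1.0},
    {"ax": 0,"ay": 0,"az": 0,"dx": 0,"dy": 0,"dz": 0,"claw": 1.0},
    {"ax": 0,"ay": 0,"az": 0,"dx": 0,"dy": 0,"dz": 0,"claw": 1.0},
    {"ax": 0,"ay": 0,"az": 0,"dx": 0,"dy": 0,"dz": 0,"claw": 1.0},
    {"ax": 0,"ay": 0,"az": 0,"dx": 0,"dy": 0,"dz": 0,"claw": 1.0},
    {"ax": 0,"ay": 0,"az": 0,"dx": 0,"dy": 0,"dz": 0,"claw": 1.0},
    {"ax": 0,"ay": 0,"az": 0,"dx": 0,"dy": 0,"dz": 0,"claw": 1.0},
  ],
)

```text
clock: 17.42
position: [0.5159, -0.087, 0.2333]
tool_rot: [[0.965, -0.001, 0.264], [-0.264, 0.0, 0.965], [-0.001, -1.0, 0.0]]
wrist_force: [-0.5, -0.2, -3.3]
opening: 0.0152
```

```bash
python3 - <<'E'
from h import *
s=manip.state();print(s['position'],s['wrist_force'],s['wrist_torque'],s['joint_vel'],s['opening'])
S=snap('side')
cv2.imwrite('pics/side6.png',cv2.resize(S['img'][110:310,235:455],None,fx=3,fy=3,interpolation=2))
E
```

```text
[ 0.51594126 -0.08703396  0.23329554] [-0.53983545 -0.19351077 -3.29032614] [0.01477803 0.04324181 0.02071424] [ 0.04906943  0.06381201  0.03556773  0.01601898 -0.01732155 -0.00519329
  0.07873654] 0.015183505994270884
```

View pics/side6.png

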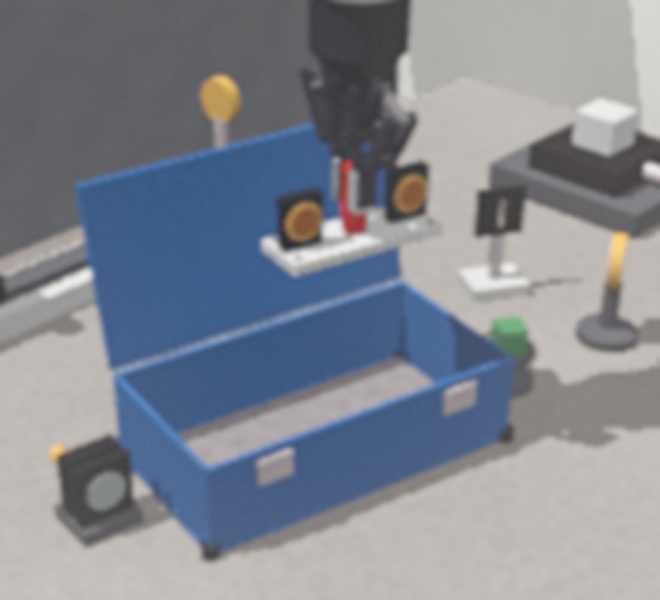

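The carrier hangs clear of everything, with its near base edge from crop (295,270) to (440,228) and the lid back on its stop. I'll check level by comparing against the projected level corners, then hand in.

```bash
python3 - <<'E'
from h import *
np.set_printoptions(precision=1,suppress=True)
S=snap('side');P=manip.state()['position'];a=np.radians(-15.3);ex=np.array([np.cos(a),np.sin(a),0]);ey=np.array([-ex[1],ex[0],0])
C=np.array([P[0],P[1],.19])
print('crop px of level underside corners',(proj(S,[C-.025*ex+.07*ey,C-.025*ex-.07*ey,C+.025*ex+.07*ey])-[235,110])*3)
print('near rim edge dz/px',(proj(S,[C-.025*ex+.07*ey+[0,0,.01]])-proj(S,[C-.025*ex+.07*ey]))*3)
E
```

```text
crop px of level underside corners [[293.  275.8]
 [441.2 233.4]
 [261.1 249.7]]
near rim edge dz/px [[  0.  -11.4]]
```

```bash
python3 -c "
from station import manip
print(manip.sign_off())"
```

```text
the job is handed in; nothing more can be done
None
```

I opened the lid to its stop, lifted the carrier out by its red post, and handed the job in with it held still and level over the open case. It took about 17.5 s of robot time; no verdict was reported.

- **Lid:** It reads about 1.80 rad on the stop, from the arm pose and the lid corners in the side view. The last picture shows it still leaning back.
- **Carrier:** The underside is about 190 mm above the bench, roughly 105 mm over the rim. It hangs over the case, and neither the picture nor the steady 3.3 N load shows it touching anything. The gripper opening is 15.2 mm on the 16 mm post at 50 N.
- **Level:** The base corners match their projected level positions to within a few pixels, so any tilt is roughly 0.03 rad or less.
- **Force on the lid:** My first arc was about 7 mm too tight, and pressing onto the stop briefly raised the wrist force to about 95 N against the 120 N limit. I took that load off before letting go of the handle.
- **Ring and bystanders:** The arm did not appear to touch any of them. The near wall hides the ring in the final side view, and I took no final top view, so its position is not confirmed. I last saw it in place before the lift. The spirit level and jar were also out of the final pictures, and I measured no bystander's final position.

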